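# Lock a tube carrier onto the mixer's keyhole studs

## Robot

A 6-joint arm with a two-finger parallel gripper is mounted at the origin on the work surface. World frame = base frame: x ahead of the robot, y to its left, z up, the work surface at z = 0. Lengths are in m, angles in rad, forces in N, time in s.
With the tool pointing down it reaches from about 0.425 to 0.95 m from the base axis. Payload 3.5 kg.
Tool frame: the origin (TCP) lies between the finger pads; the fingertips stand 22 mm ahead of it and the grasp point (between the pads) lies 3 mm ahead of it (ctrl.nose_length is the z of the fingertips in the tool frame, in m); z points along the fingers, y is the line along which they close (so a half turn about z gives the same grasp; the last joint's range is limited). The gripper opens to 85 mm and grips with 20 to 120 N. Pads are 22 mm wide; open, the fingers measure 114 mm over their backs; the gripper's body (76 mm by 85 mm) begins 54 mm behind the grasp point. The pads swing forward as they close: fully open they stand 13 mm farther back than shut.
Start: joints at [1.101, 0.286, 1.577, -0, 1.279, -0.15], TCP at [0.212, 0.641, 0.253] pointing down, gripper open.
Joint ranges: [-2.77, 2.77], [-0.9, 2.22], [0.21, 2.48], [-1.53, 4.67], [0.24, 2.81], [-2.84, 2.84]. Speed limits (rad/s): [2.79, 2.79, 3.14, 3.14, 3.14, 3.14].

## Interface

Orientations are given as a unit quaternion [x, y, z, w].
In Python, from plant import ctrl gives the robot as it stands. The module is installed in compiled form; this text tells all that it offers.
- The arm moves only by the tool send_rows, never from a script. Its argument "rows" is text: rows parted by semicolons, each of 7 numbers parted by spaces: the turn, a rotation vector about the tool's x, y, z in a scale on which 1.0 is 90 degrees, then the shift along the tool's x, y, z in fractions of the full range, 1 being 750 mm, then the opening, from -1 (shut) to 1 (fully open). A call has 1 to 8 rows; each row is the pose to reach, as a shift and turn from the pose commanded when the call began, along the tool's axes at that moment; what a row does not reach only later rows make up. A row lasts 1/8 s, in which the tool goes at most 62.5 mm and 10.7 degrees, less where a joint would pass 70% of its speed; a pose out of reach is approached as far as the arm can. Shift and turn numbers lie between -1 and 1, and a call with a number outside is refused. A call with a gripper value outside its range is refused whole. The fingers move at their own pace and stop on an object; "grip_force" is the grip in N (left out, the last holds). Time passes only in rows, so rows that repeat a pose let the fingers close. It gives the time, the measured TCP pose, the force, the opening and the grip force at its end, in the units of the state.
- ctrl.get_state(): the state, without advancing time (a new reading comes with each control period).
- ctrl.read_camera(name): name is "scene" or "side" or "wrist"; returns a dict with "color" (400x640x3 uint8, red, green, blue), "fx", "fy", "cx", "cy" (pixels), "extrinsics" (4x4, takes a point from world to camera coordinates). Camera axes: x right, y down, z forward; pixel columns grow to the right and rows downward; lengths in m; the calibration is good to about 2 mm. A picture is of the moment at which its call begins. There is no depth.
- ctrl.sign_off(): hands the job in; it is judged then, once.
Trained networks look in a picture, given as the dict that the camera call returned (one of the last four; its "shot" number tells which), for a name from the list of things; names that differ only in an ending like _2 or _b are one class to them, and where a whole thing is asked for, a point or a joint stands for the part that bears it (a point fixed in the world has none). Each returns a list of dicts, best first, with "p" (0 to 1); they miss things now and then, are a little off and sometimes report something else, mostly with a low value. They report only what shows in the picture. A call takes as long as a camera call.
- ctrl.look_for(picture, target): "position" ([x, y, z] in m, in the coordinates of the camera as it stood for that picture, good to about 4 mm: the middle of the surface that is visible of it).
The state is a dict: "time": time; "qpos": joint angles; "dq": joint speeds; "joint_efforts": joint torques, N m; "eef_pos": TCP position; "tcp_rot": TCP orientation; "contact_force": force on the tool from outside, world axes, zero at the start; "wrist_torque": the same for the moment, N m; "opening": opening from 0.0 (shut) to 1.0 (fully open); "finger_force": force on a finger pad.
Only numpy, scipy, OpenCV 4.12 (cv2) and the standard library are available. Lean on these libraries where they do the work, as an engineer would, in place of code of your own. Each camera call takes 0.05 s, during which the arm holds its last target. There are 200 camera calls.

## Task

Mount the tube carrier on the tube mixer: pick it up by its grey handle, set it down level over the two brass-headed studs with its green end towards the platform's green stripe, then push it towards the green stripe (the loose platform rolls along to its end stop first, then a spring buffer resists) until the carrier is fully home and the orange latch springs up behind it. Treat the platform gently, with no more than 40 N, keep the tubes upright, leave the other things on the bench where they are, and let go at the end.

Things in the scene. Friction and masses are not known exactly. Their poses are not given: they have to be found in the camera images.
- platform: the dark platform, 266 (x) x 116 (y) mm, of a shuttle mixer whose white casing is fixed to the bench. Origin at the centre of its upper face, 90 mm above the bench; x towards the green stripe at its +x end, z up. The drive is off: the platform rolls along x over its 40 mm stroke between dead stops, drag about 2.5 N; how much stroke is left towards +x at the start is not known and must be felt
- stud_front (a point): centre of the top of the stud nearer the green stripe (platform x = +80 mm, 102 mm above the bench). Both studs: steel shank 8 mm diameter, brass head 16 mm diameter, 4 mm thick, its underside 8 mm and its top 12 mm above the platform
- stud_rear (a point): centre of the top of the other, like stud (platform x = -80 mm, 102 mm above the bench)
- seat (a point): point on the platform's upper face (platform x = +10 mm, y = 0) where the carrier's origin lies when it is fully home; axes as the platform. In the last 8 mm to it the plate's front edge must push back a grey spring buffer bar (platform x = +107 mm, 1.6 N rising to 3.2 N), which afterwards presses the plate back against the latch
- latch (a joint): orange sprung latch bar at the platform's rear (platform x = -104 to -97 mm, 34 mm wide), 6 mm above the platform when up. Value = how far it is pressed down (m): 0 up, 0.005 with the carrier down on it; spring 2 to 3 N. The plate presses it down when set over the studs; it springs back to 0 behind the plate's rear edge in the last 1.5 mm of the slide and locks it
- carrier: loose tube carrier, 0.25 to 0.5 kg: white plate 210 (x) x 80 (y) mm, top 5 mm up, on 1 mm feet, with two keyholes, a grey handle fin in the middle and two tube blocks (x = 29 to 57 and -57 to -29 mm) of purple-capped tubes up to 56 mm above the underside; the block towards +x is green, the other white. Origin at the centre, at the feet's undersides, z up, x towards the green end
- handle (a point): grip point on the carrier's handle fin, 42 mm above the feet's undersides, over its centre; the fin is 40 mm long (carrier x), 14 mm thick (carrier y), its top 67 mm above the underside. Grip it from above, closing along carrier y; 58 mm lie clear along x between the tube blocks, the fin in the middle
- key_front (a point): centre of the round entry of the green end's keyhole, at the underside: carrier x = +90 mm. Each keyhole: entry 19 mm across, from it an 11 mm wide slot towards -x; a shank at the slot's end is 20 mm from the entry's centre. So entries over heads (carrier origin 20 mm to the -x side of the seat), lower, then slide 20 mm over the platform to +x until the shanks stop it
- key_rear (a point): centre of the entry of the other, like keyhole, at the underside: carrier x = -70 mm
- tube_pack: loose bystander: white foam pack of purple-capped tubes, 70 x 150 x 52 mm; origin under its centre. Leave alone
- reagent: loose bystander: amber reagent bottle, 60 mm diameter, 130 mm high; origin under its centre. Leave alone
- beaker: loose bystander: clear plastic beaker, 70 mm diameter, 80 mm high; origin under its centre. Leave alone

How it is judged:
By the outcome, as a careful person would: the job done as asked, in the order asked, and still so for the second after the job is handed in, with the robot touching nothing.
It also fails if it takes over 58 s, if anything falls off the work surface, if the arm or the gripper's body presses on something with over 40 N, if the wrist force passes 120 N, or if a joint passes its speed limit or range.

## Working session

There is one attempt and no reset: what is moved stays moved. The work goes in short steps, Python scripts to look and compute and a tool call to move; the robot and the scene stay as the last step left them, time stands still between calls to the robot, and variables do not carry over. Pictures are saved under pics/ and viewed, at most 10 in all, crops included, and the job is handed in when it is done.

Besides the shell and the picture viewer there is one more tool, called after "Request:" by a JSON object that holds its "fn" and its "kwargs", one argument or row to a line. send_rows: Moves the arm, as the interface text tells. Its arguments: {"type":"object","properties":{"rows":{"type":"string"},"grip_force":{"type":"number"}},"required":["rows"]}

```bash
mkdir -p pics; cat > h.py <<'E'
import numpy as np, cv2
from plant import ctrl
def cam(n):
    return ctrl.read_camera(n)
def save(p,name): cv2.imwrite('pics/'+name+'.png',cv2.cvtColor(p['color'],cv2.COLOR_RGB2BGR))
def find(p,t,k=2):
    E=np.array(p['extrinsics']); out=[]
    for d in ctrl.look_for(p,t)[:k]:
        c=np.array(d['position']); w=np.linalg.inv(E)@np.r_[c,1]
        out.append((round(d['p'],2),np.round(w[:3],4).tolist(),[round(p['fx']*c[0]/c[2]+p['cx']),round(p['fy']*c[1]/c[2]+p['cy'])]))
    return out
def ray(p,u,v,z):
    E=np.array(p['extrinsics']); R=E[:3,:3]; o=-R.T@E[:3,3]
    d=R.T@np.array([(u-p['cx'])/p['fx'],(v-p['cy'])/p['fy'],1]); return o+d*(z-o[2])/d[2]
def proj(p,w):
    E=np.array(p['extrinsics']); c=E[:3,:3]@np.array(w)+E[:3,3]; return [p['fx']*c[0]/c[2]+p['cx'],p['fy']*c[1]/c[2]+p['cy']]
E
python3 - <<'E'
from h import *
for n in ['scene','side']:
    p=cam(n); save(p,n+'0'); print(n)
    for t in ['platform','stud_front','stud_rear','latch','carrier','handle','key_front','key_rear','tube_pack','reagent','beaker']: print(t,find(p,t))
s=ctrl.get_state(); print(s)
E
```

```text
scene
platform [(0.79, [0.5177, 0.2465, 0.0906], [430, 177]), (0.45, [0.525, -0.2501, 0.0236], [194, 234])]
stud_front [(0.97, [0.5117, 0.252, 0.0838], [431, 178])]
stud_rear [(0.98, [0.5139, 0.2477, 0.091], [430, 176])]
latch [(0.62, [0.3988, 0.2153, 0.0943], [397, 152])]
carrier [(0.75, [0.5207, -0.2461, 0.0243], [196, 232])]
handle [(0.96, [0.5255, -0.2497, 0.0233], [194, 234])]
key_front [(0.65, [0.5247, -0.2478, 0.0259], [195, 233])]
key_rear [(0.68, [0.5219, -0.2474, 0.0225], [195, 233])]
tube_pack [(0.61, [0.8075, 0.0345, 0.0353], [372, 319])]
reagent [(0.75, [0.7718, -0.2124, 0.077], [201, 307])]
beaker [(0.92, [0.7601, 0.2231, 0.0529], [474, 271]), (0.69, [0.5233, -0.2492, 0.0253], [194, 233])]
side
platform []
stud_front [(0.93, [0.47, 0.2417, 0.0888], [206, 153]), (0.63, [0.4576, -0.2647, 0.0025], [375, 343])]
stud_rear [(0.95, [0.4752, 0.2427, 0.0892], [208, 152])]
latch []
carrier [(0.63, [0.457, -0.2635, 0.0072], [374, 341])]
handle [(0.73, [0.4573, -0.2635, 0.0051], [374, 342])]
key_front [(0.88, [0.4564, -0.2609, 0.0116], [373, 339])]
key_rear [(0.6, [0.4588, -0.263, 
[... 185 characters left out ...]
])]
{'time': 1.2, 'qpos': array([ 1.10101464e+00,  2.86303634e-01,  1.57673942e+00,  1.94478369e-05,
        1.27860842e+00, -1.49984655e-01]), 'dq': array([ 0.00083677,  0.00197802, -0.00173649,  0.0006188 ,  0.00056198,
       -0.00202234]), 'joint_efforts': array([-2.94995843e-04, -4.05962849e+01, -2.92932898e+01, -1.25620622e-04,
        6.00669337e-04, -7.46061261e-06]), 'eef_pos': array([0.21214615, 0.64076285, 0.25330106]), 'tcp_rot': array([ 1.59220783e-01,  9.87243000e-01, -2.51712996e-05, -1.78372197e-05]), 'contact_force': array([-0.70185066, -0.36614194,  0.08258257]), 'wrist_torque': array([0.03138363, 0.00179161, 0.00506904]), 'finger_force': 0.0, 'opening': 1.0007010512901657}
```

View pics/scene0.png

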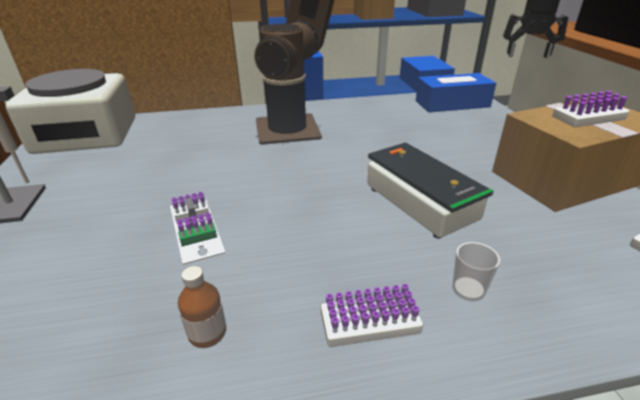

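View pics/side0.png

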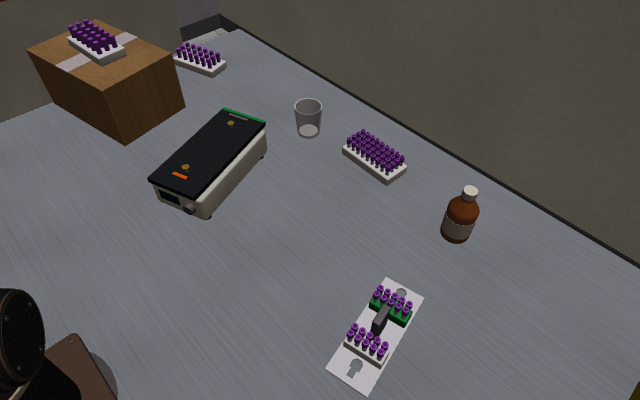

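The scene view shows the carrier at about (196,232) with its green end towards (203,250), and the platform at (430,177) with its stripe at (470,197). In the side view the plate corners are at (385,278), (424,297), (367,394) and (326,366), and the brass studs at (230,124) and (185,167).

```bash
python3 - <<'E'
from h import *
p=cam('side')
for u,v in [(385,278),(424,297),(367,394),(326,366)]: print('plate',ray(p,u,v,.005).round(4))
for u,v in [(230,124),(185,167)]: print('stud',ray(p,u,v,.102).round(4))
q=cam('scene')
for u,v in [(454,183),(402,153)]: print('stud',ray(q,u,v,.102).round(4))
for u,v in [(183,260),(223,250)]: print('plate',ray(q,u,v,.005).round(4))
w=cam('wrist'); E=np.array(w['extrinsics']); o=-E[:3,:3].T@E[:3,3]; print(o,E,w['fx'],w['cx'],w['cy'])
from scipy.spatial.transform import Rotation as R
s=ctrl.get_state(); print(R.from_quat(s['tcp_rot']).as_matrix().round(3), R.from_quat(s['tcp_rot']).inv().apply(o-s['eef_pos']))
E
```

```text
plate [ 0.5651 -0.1931  0.005 ]
plate [ 0.5871 -0.2682  0.005 ]
plate [ 0.3852 -0.3127  0.005 ]
plate [ 0.3685 -0.2374  0.005 ]
stud [0.5578 0.2741 0.102 ]
stud [0.4102 0.2216 0.102 ]
stud [0.5668 0.2753 0.102 ]
stud [0.4203 0.2198 0.102 ]
plate [ 0.5784 -0.2692  0.005 ]
plate [ 0.5643 -0.1947  0.005 ]
[0.13373148 0.66580812 0.37534193] [[ 0.31454584  0.9492413  -0.00136447 -0.6735651 ]
 [ 0.89957938 -0.29763012  0.3196455  -0.04211389]
 [ 0.30301461 -0.10177061 -0.94753622  0.38288719]
 [ 0.          0.          0.          1.        ]] 337.57404791898296 312.80628074958076 205.6179036306074
[[-0.949  0.314  0.   ]
 [ 0.314  0.949 -0.   ]
 [-0.    -0.    -1.   ]] [ 0.0823312  -0.00088596 -0.12203509]
```

```bash
python3 - <<'E'
from h import *
p=cam('side'); q=cam('scene')
for u,v in [(125,140),(185,104)]: print(ray(p,u,v,0).round(3))
for u,v in [(562,203),(497,153)]: print(ray(q,u,v,0).round(3))
# heights of nearest top corner: side (116,72)? scene (553,140)
for z in (.1,.15,.2,.25): print(z,ray(p,121,78,z).round(3),ray(q,556,141,z).round(3))
E
```

```text
[0.392 0.514 0.   ]
[0.583 0.544 0.   ]
[0.549 0.573 0.   ]
[0.29  0.565 0.   ]
0.1 [0.464 0.612 0.1  ] [0.434 0.609 0.1  ]
0.15 [0.44  0.528 0.15 ] [0.523 0.523 0.15 ]
0.2 [0.416 0.444 0.2  ] [0.612 0.438 0.2  ]
0.25 [0.392 0.36  0.25 ] [0.702 0.352 0.25 ]
```

The manual's scale: shifts go in shares of 750 mm and turns go in shares of 90 degrees. Converting my numbers, -384 mm / 750 = -0.512, -336 mm / 750 = -0.448, -38 degrees / 90 = -0.4222.

Request:
{"fn": "send_rows", "kwargs": {
  "rows": "0 0 -0.0556 -0.064 -0.048 0 1;0 0 -0.1111 -0.128 -0.096 0 1;0 0 -0.1667 -0.192 -0.144 0 1;0 0 -0.2222 -0.256 -0.192 0 1;0 0 -0.2778 -0.32 -0.24 0 1;0 0 -0.3333 -0.384 -0.288 0 1;0 0 -0.3778 -0.448 -0.336 0 1;0 0 -0.4222 -0.512 -0.3827 0 1"
}}

```text
time: 2.45
eef_pos: [0.4874, 0.2459, 0.2537]
tcp_rot: [-0.172, 0.985, 0.0, 0.0]
contact_force: [0.4, -0.1, 0.3]
opening: 0.999
finger_force: 0.0
```

Request:
{"fn": "send_rows", "kwargs": {
  "rows": "0 0 0 0 0 0 1;0 0 0 0 0 0 1"
}}

```text
time: 2.7
eef_pos: [0.4863, 0.2477, 0.2533]
tcp_rot: [-0.17, 0.985, 0.0, -0.0]
contact_force: [-0.0, 0.1, 0.6]
opening: 1.0
finger_force: 0.0
```

```bash
python3 - <<'E'
from h import *
s=ctrl.get_state(); print(s['time'],s['eef_pos'],s['tcp_rot'],s['qpos'],s['contact_force'])
p=cam('wrist'); save(p,'w1')
for t in ['platform','stud_front','stud_rear','latch']: print(t,find(p,t))
np.savez('w1.npz',**{k:np.array(v) for k,v in p.items()})
E
```

```text
2.7 [0.48634294 0.24766605 0.25331687] [-1.70331883e-01  9.85386717e-01  2.17499225e-04 -1.45161549e-04] [ 2.84871244e-01  1.31321939e-03  1.89514910e+00  4.90894437e-04
  1.24536947e+00 -1.62841502e+00] [-0.04243777  0.09446946  0.64170704]
platform [(0.83, [0.4639, 0.2446, 0.0895], [319, 167]), (0.51, [0.7588, 0.0134, 0.0284], [58, 318])]
stud_front [(0.72, [0.4603, 0.2403, 0.0913], [316, 161])]
stud_rear [(0.76, [0.4591, 0.2418, 0.0941], [318, 161])]
latch [(0.96, [0.3908, 0.2185, 0.0946], [320, 69])]
```

View pics/w1.png

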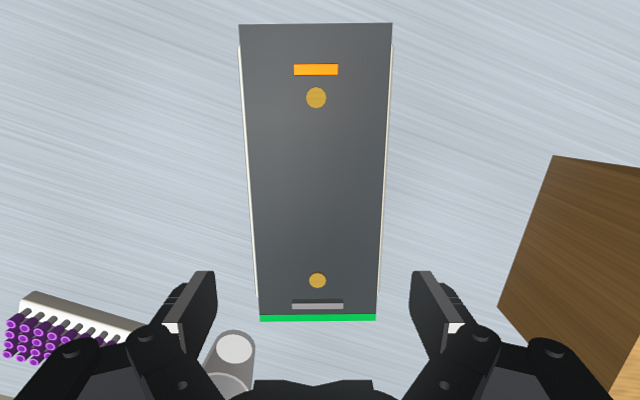

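The wrist view shows brass studs at (316,97) and (317,281), the latch at (316,69), and the buffer bar and green stripe at the bottom. I'll segment the studs and measure.

```bash
cat >> h.py <<'E'
def blobs(p,lo,hi,amin=60,box=None):
    h=cv2.cvtColor(np.array(p['color']),cv2.COLOR_RGB2HSV); m=cv2.inRange(h,np.array(lo),np.array(hi))
    n,l,s,c=cv2.connectedComponentsWithStats(m)
    return [(c[i].round(1).tolist(),s[i].tolist()) for i in range(1,n) if s[i][4]>=amin]
def studs(p):
    b=[x for x in blobs(p,(15,80,90),(30,255,225)) if .6<x[1][2]/x[1][3]<1.6]
    return [(x,ray(p,*x[0],.102)) for x in b]
E
python3 - <<'E'
from h import *
p=dict(np.load('w1.npz'))
for x in studs(p): print(x)
print(p['color'][97,316],p['color'][69,316])
E
```

```text
(([315.7, 97.2], [306, 87, 21, 22, 347]), array([0.411344  , 0.22235576, 0.102     ]))
(([317.0, 279.9], [309, 272, 17, 16, 213]), array([0.5619603 , 0.27773167, 0.102     ]))
[203 164  70] [251 181  44]
```

Scaled: -469 mm / 750 = -0.6253, -410 mm / 750 = -0.5467, 7 degrees / 90 = 0.0778.

Request:
{"fn": "send_rows", "kwargs": {
  "rows": "0 0 0.0111 0.0293 -0.0773 0 1;0 0 0.0222 0.0587 -0.156 0 1;0 0 0.0333 0.088 -0.2347 0 1;0 0 0.0444 0.1187 -0.3133 0 1;0 0 0.0556 0.148 -0.3907 0 1;0 0 0.0667 0.1773 -0.4693 0 1;0 0 0.0778 0.2067 -0.5467 0 1;0 0 0.0778 0.2373 -0.6253 0 1"
}}

```text
time: 3.95
eef_pos: [0.4769, -0.253, 0.2536]
tcp_rot: [-0.111, 0.994, -0.0, 0.0]
contact_force: [1.1, 0.2, 1.4]
opening: 0.997
finger_force: 0.0
```

Request:
{"fn": "send_rows", "kwargs": {
  "rows": "0 0 0 0 0 0 1;0 0 0 0 0 0 1;0 0 0 0 0 0 1"
}}

```text
time: 4.32
eef_pos: [0.4771, -0.2502, 0.2532]
tcp_rot: [-0.112, 0.994, 0.0, -0.0]
contact_force: [0.6, 0.9, -0.4]
opening: 1.0
finger_force: 0.0
```

```bash
python3 - <<'E'
from h import *
s=ctrl.get_state(); print(s['time'],s['eef_pos'],s['tcp_rot'],s['qpos'])
p=cam('wrist'); save(p,'w2')
for t in ['carrier','handle','key_front','key_rear']: print(t,find(p,t))
np.savez('w2.npz',**{k:np.array(v) for k,v in p.items()})
E
```

```text
4.325 [ 0.47711454 -0.25016464  0.25324552] [-1.11570222e-01  9.93756531e-01  1.98342940e-04 -5.66255817e-05] [-6.71414755e-01 -1.47805973e-02  1.91128645e+00  2.12344102e-04
  1.24544695e+00 -2.46588499e+00]
carrier [(0.7, [0.4612, -0.2564, 0.0043], [312, 155])]
handle [(0.79, [0.4614, -0.2576, 0.0033], [310, 155]), (0.29, [0.7295, -0.2247, 0.0313], [289, 367])]
key_front []
key_rear [(0.62, [0.4583, -0.2614, 0.0039], [308, 151])]
```

View pics/w2.png

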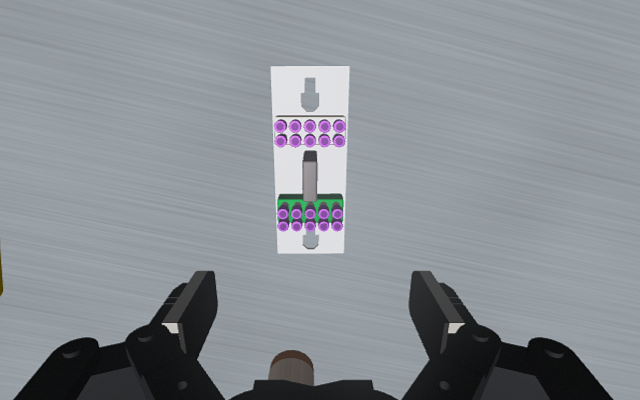

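The carrier shows plate corners at about (271,67), (350,67), (345,253) and (277,253), the fin at (310,175) and the green block towards the bottom (+heading).

```bash
python3 - <<'E'
from h import *
p=dict(np.load('w2.npz')); c=p['color']
m=(c.min(2)>200).astype(np.uint8); m[270:]=0
n,l,s,ce=cv2.connectedComponentsWithStats(m); 
pts=np.argwhere((m>0)&np.isin(l,[i for i in range(1,n) if s[i][4]>40]))[:,::-1].astype(np.float32)
print(c[80,280],c[60,260])
hull=cv2.convexHull(pts); 
q=cv2.approxPolyDP(hull,6,True)[:,0]; print(q)
W=np.array([ray(p,u,v,.005)[:2] for u,v in hull[:,0]]).astype(np.float32)
print(cv2.minAreaRect(W))
Q=np.array([ray(p,u,v,.005)[:2] for u,v in q]); print(Q.round(4),Q.mean(0))
for u,v in [(303,160.5),(317,160.5),(317,200),(303,200)]: print(ray(p,u,v,.067).round(4))
print(c[155:205:3,310].tolist()); print(c[180,296:324].tolist())
E
```

```text
[225 226 229] [144 152 158]
[[348.  66.]
 [343. 252.]
 [278. 252.]
 [271.  66.]]
((0.47483405470848083, -0.25515374541282654), (0.20905262231826782, 0.07995462417602539), 12.835430145263672)
[[ 0.3643 -0.2403]
 [ 0.5679 -0.1931]
 [ 0.5854 -0.27  ]
 [ 0.3816 -0.3166]] [ 0.47481578 -0.25501215]
[ 0.457  -0.2651  0.067 ]
[ 0.4541 -0.2525  0.067 ]
[ 0.4914 -0.2439  0.067 ]
[ 0.4943 -0.257   0.067 ]
[[67, 66, 71], [68, 67, 71], [100, 97, 101], [155, 150, 152], [154, 149, 151], [152, 147, 149], [152, 147, 149], [151, 147, 148], [151, 146, 149], [149, 145, 147], [149, 145, 147], [147, 143, 146], [145, 141, 144], [145, 141, 144], [144, 140, 143], [145, 140, 144], [92, 92, 93]]
[[224, 224, 227], [224, 224, 227], [224, 224, 227], [224, 225, 228], [225, 226, 229], [229, 230, 233], [161, 162, 165], [124, 120, 123], [150, 145, 148], [156, 151, 153], [153, 149, 150], [153, 149, 151], [151, 147, 149], [150, 147, 148], [150, 146, 148], [149, 145, 147], [147, 144, 146], [146, 142, 146], [146, 142, 145], [133, 129, 132], [101, 97, 102], [153, 153, 157], [216, 217, 222], [225, 226, 229], [224, 224, 227], [224, 224, 227], [223, 224, 227], [223, 224, 227]]
```

Scaled: 148 mm / 750 = 0.1973, 120 mm / 750 = 0.16.

Request:
{"fn": "send_rows", "kwargs": {
  "rows": "0 0 0 0.0048 -0.0053 0.0533 1;0 0 0 0.0048 -0.0053 0.1067 1;0 0 0 0.0048 -0.0053 0.16 1;0 0 0 0.0048 -0.0053 0.1973 1;0 0 0 0.0048 -0.0053 0.1973 1;0 0 0 0.0048 -0.0053 0.1973 1"
}}

```text
time: 5.32
eef_pos: [0.475, -0.257, 0.1067]
tcp_rot: [-0.111, 0.994, -0.001, 0.001]
contact_force: [0.1, -0.2, 0.3]
opening: 0.999
finger_force: 0.0
```

```bash
python3 - <<'E'
from h import *
s=ctrl.get_state(); print(s['time'],s['eef_pos'],s['tcp_rot'],s['contact_force'])
p=cam('wrist'); save(p,'w3')
E
```

```text
5.325 [ 0.47501934 -0.25695124  0.10668214] [-1.10543921e-01  9.93870671e-01 -7.56153359e-04  7.47859255e-04] [ 0.1336997  -0.19182344  0.28100823]
```

View pics/w3.png

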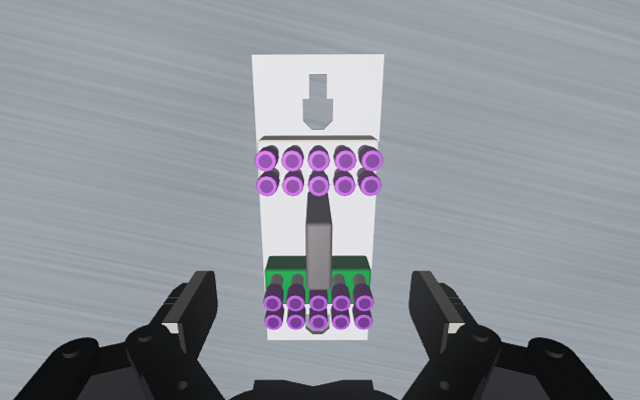

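The fin is at (318,255) centred between the blocks, with the fingers centred at column 313, so I add about 2.5 mm in tool y.

Scaled: 62 mm / 750 = 0.0827, 2.5 mm / 750 = 0.0033.

Request:
{"fn": "send_rows", "kwargs": {
  "rows": "0 0 0 0 0.0033 0.0067 1;0 0 0 0 0.0033 0.0333 1;0 0 0 0 0.0033 0.06 1;0 0 0 0 0.0033 0.0827 1;0 0 0 0 0.0033 0.0827 1;0 0 0 0 0.0033 0.0827 1;0 0 0 0 0.0033 0.0827 1"
}}

```text
time: 6.25
eef_pos: [0.4743, -0.2546, 0.0443]
tcp_rot: [-0.11, 0.994, -0.001, 0.001]
contact_force: [0.4, -0.0, -0.0]
opening: 0.998
finger_force: 0.0
```

Request:
{"fn": "send_rows", "kwargs": {
  "rows": "0 0 0 0 0 0 0.2;0 0 0 0 0 0 -0.2;0 0 0 0 0 0 -0.4;0 0 0 0 0 0 -0.6;0 0 0 0 0 0 -0.8;0 0 0 0 0 0 -1;0 0 0 0 0 0 -1;0 0 0 0 0 0 -1",
  "grip_force": 60
}}

```text
time: 7.25
eef_pos: [0.4737, -0.2541, 0.0434]
tcp_rot: [-0.11, 0.994, -0.0, 0.0]
contact_force: [-0.1, 0.1, 1.2]
opening: 0.158
finger_force: 59.2
```

Scaled: -200 mm / 750 = -0.2667, -185 mm / 750 = -0.2467.

Request:
{"fn": "send_rows", "kwargs": {
  "rows": "0 0 0 0 0 -0.0107 -1;0 0 0 0 0 -0.0333 -1;0 0 0 0 0 -0.0667 -1;0 0 0 0 0 -0.1133 -1;0 0 0 0 0 -0.16 -1;0 0 0 0 0 -0.2067 -1;0 0 0 0 0 -0.2467 -1;0 0 0 0 0 -0.2667 -1"
}}

```text
time: 8.25
eef_pos: [0.474, -0.2543, 0.246]
tcp_rot: [-0.11, 0.994, -0.001, 0.001]
contact_force: [0.4, -0.4, -4.5]
opening: 0.155
finger_force: 58.8
```

Request:
{"fn": "send_rows", "kwargs": {
  "rows": "0 0 0 0 0 0 -1;0 0 0 0 0 0 -1"
}}

```text
time: 8.5
eef_pos: [0.4729, -0.2534, 0.2415]
tcp_rot: [-0.11, 0.994, 0.001, -0.001]
contact_force: [-0.5, 0.0, -5.5]
opening: 0.157
finger_force: 58.8
```

```bash
python3 - <<'E'
from h import *
s=ctrl.get_state(); print(s['time'],s['eef_pos'],s['tcp_rot'],s['contact_force'],s['wrist_torque'],s['opening'])
p=cam('wrist'); save(p,'w4')
np.savez('w4.npz',pos=s['eef_pos'],rot=s['tcp_rot'],**{k:np.array(v) for k,v in p.items()})
E
```

```text
8.5 [ 0.47286348 -0.25343196  0.24151552] [-0.11037425  0.99388874  0.00118258 -0.00114411] [-4.75173499e-01  6.83625033e-04 -5.50881236e+00] [ 0.04628351  0.07197657 -0.02820513] 0.15700092141626698
```

View pics/w4.png

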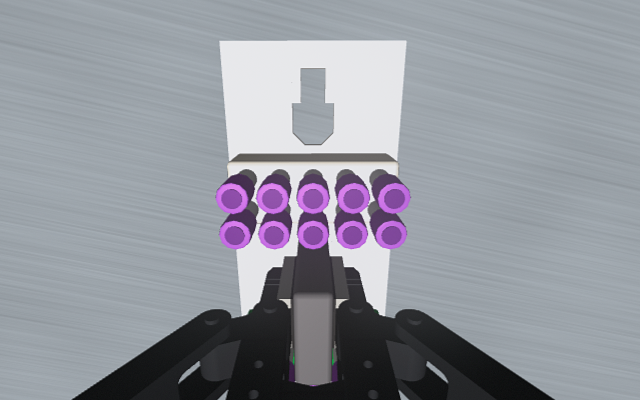

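The carrier hangs level in the grip. The plate's rear corners are at (220,41) and (407,41), the rear keyhole slot spans columns 301–325 and the entry 293–334 with its front edge at row 145.

```bash
cat >> h.py <<'E'
from scipy.spatial.transform import Rotation as R
def camtool(p,pos,rot):
    "camera pose in the tool frame -> 4x4 tool->camera"
    T=np.eye(4); T[:3,:3]=R.from_quat(rot).as_matrix(); T[:3,3]=pos
    return np.array(p['extrinsics'])@T
def raytool(p,C,u,v,zt):
    Rm=C[:3,:3]; o=-Rm.T@C[:3,3]; d=Rm.T@np.array([(u-p['cx'])/p['fx'],(v-p['cy'])/p['fy'],1]); return o+d*(zt-o[2])/d[2]
E
python3 - <<'E'
from h import *
p=dict(np.load('w4.npz')); C=camtool(p,p['pos'],p['rot']); c=p['color']
g=cv2.cvtColor(c,cv2.COLOR_RGB2GRAY).astype(int)
print('col313',[(r,g[r,313]) for r in (list(range(38,46))+list(range(64,72))+list(range(140,150)))])
for r in (85,118,50,140): print(r,[int(i) for i in np.where(np.abs(np.diff(g[r]))>25)[0] if 200<i<430])
for zt in (.0384,):
  for n,u,v in [('rearL',220,41),('rearR',407,41),('entryfront',313,145),('slotL',301,85),('slotR',325.5,85),('entL',293,118),('entR',334,118),('slotend',313,68)]:
    print(n,(raytool(p,C,u,v,zt)*1000).round(1))
C1=camtool(dict(np.load('w1.npz')),[0.48634294,0.24766605,0.25331687],[-1.70331883e-01,9.85386717e-01,2.17499225e-04,-1.45161549e-04])
print(C.round(4),C1.round(4))
E
```

```text
col313 [(38, np.int64(161)), (39, np.int64(159)), (40, np.int64(197)), (41, np.int64(232)), (42, np.int64(232)), (43, np.int64(231)), (44, np.int64(232)), (45, np.int64(231)), (64, np.int64(232)), (65, np.int64(231)), (66, np.int64(233)), (67, np.int64(238)), (68, np.int64(144)), (69, np.int64(158)), (70, np.int64(161)), (71, np.int64(162)), (140, np.int64(167)), (141, np.int64(166)), (142, np.int64(167)), (143, np.int64(168)), (144, np.int64(100)), (145, np.int64(197)), (146, np.int64(232)), (147, np.int64(231)), (148, np.int64(230)), (149, np.int64(230))]
85 [222, 299, 300, 324, 325, 402]
118 [224, 225, 291, 333, 399, 400]
50 [219, 405]
140 [226, 299, 301, 325, 398]
rearL [103.6 -40.9  38.4]
rearR [103.6  39.7  38.4]
entryfront [59.  -0.8 38.4]
slotL [85.7 -6.2 38.4]
slotR [85.7  4.8 38.4]
entL [ 71.4 -10.   38.4]
entR [71.4  8.9 38.4]
slotend [92.8 -0.8 38.4]
[[-2.000e-04  1.000e+00  1.700e-03  8.000e-04]
 [-9.478e-01  4.000e-04 -3.189e-01  3.950e-02]
 [-3.189e-01 -1.700e-03  9.478e-01  1.421e-01]
 [ 0.000e+00  0.000e+00  0.000e+00  1.000e+00]] [[-2.000e-04  1.000e+00  1.600e-03  7.000e-04]
 [-9.479e-01  3.000e-04 -3.187e-01  3.960e-02]
 [-3.187e-01 -1.600e-03  9.479e-01  1.420e-01]
 [ 0.000e+00  0.000e+00  0.000e+00  1.000e+00]]
```

Scaled: 332 mm / 750 = 0.4427, 280 mm / 750 = 0.3733, -1.5 degrees / 90 = -0.0167.

Request:
{"fn": "send_rows", "kwargs": {
  "rows": "0 0 0 -0.004 0.016 0 -1;0 0 -0.0111 -0.012 0.0507 0 -1;0 0 -0.0167 -0.024 0.1013 0 -1;0 0 -0.0222 -0.0387 0.1653 0 -1;0 0 -0.0278 -0.0547 0.2347 0 -1;0 0 -0.0333 -0.0707 0.304 0 -1;0 0 -0.0444 -0.0867 0.3733 0 -1;0 0 -0.0556 -0.1027 0.4427 0 -1"
}}

```text
time: 9.55
eef_pos: [0.475, 0.0891, 0.2427]
tcp_rot: [-0.154, 0.988, 0.0, -0.0]
contact_force: [-0.1, 0.5, -3.9]
opening: 0.155
finger_force: 58.9
```

Scaled: 158 mm / 750 = 0.2107, 148 mm / 750 = 0.1973, -2.5 degrees / 90 = -0.0278.

Request:
{"fn": "send_rows", "kwargs": {
  "rows": "0 0 -0.0111 -0.0213 0.0653 0 -1;0 0 -0.0167 -0.0347 0.12 0 -1;0 0 -0.0222 -0.048 0.1653 0 -1;0 0 -0.0278 -0.0587 0.1973 0 -1;0 0 -0.0278 -0.0653 0.2107 0 -1;0 0 -0.0278 -0.0653 0.2107 0 -1;0 0 -0.0278 -0.0653 0.2107 0 -1"
}}

```text
time: 10.42
eef_pos: [0.4746, 0.2514, 0.243]
tcp_rot: [-0.175, 0.985, -0.0, -0.0]
contact_force: [0.6, -0.4, -4.6]
opening: 0.152
finger_force: 59.0
```

Scaled: 68 mm / 750 = 0.0907, 60 mm / 750 = 0.08.

Request:
{"fn": "send_rows", "kwargs": {
  "rows": "0 0 0 0.0008 -0.006 0.0133 -1;0 0 0 0.0008 -0.006 0.0373 -1;0 0 0 0.0008 -0.006 0.0613 -1;0 0 0 0.0008 -0.006 0.08 -1;0 0 0 0.0008 -0.006 0.0907 -1;0 0 0 0.0008 -0.006 0.0907 -1;0 0 0 0.0008 -0.006 0.0907 -1;0 0 0 0.0008 -0.006 0.0907 -1"
}}

```text
time: 11.42
eef_pos: [0.4762, 0.2479, 0.1763]
tcp_rot: [-0.175, 0.985, 0.0, 0.001]
contact_force: [0.7, 0.3, -4.6]
opening: 0.156
finger_force: 59.1
```

```bash
python3 - <<'E'
from h import *
s=ctrl.get_state(); print(s['time'],s['eef_pos'],s['tcp_rot'],s['contact_force'],s['opening'])
p=cam('wrist'); save(p,'w5')
np.savez('w5.npz',pos=s['eef_pos'],rot=s['tcp_rot'],**{k:np.array(v) for k,v in p.items()})
E
```

```text
11.425 [0.4761576  0.2479359  0.17625539] [-1.75227338e-01  9.84527605e-01  9.96934759e-05  8.74718721e-04] [ 0.67442209  0.26364624 -4.57309697] 0.1557165434299455
```

View pics/w5.png

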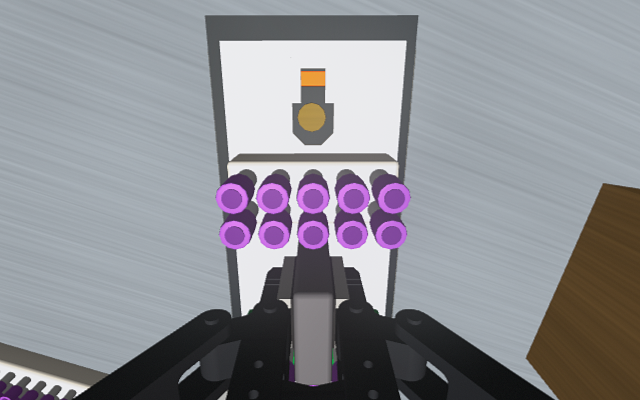

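The rear stud shows through the rear entry at (312,117), and the latch shows in the slot at (313,77). It lines up well; now the fine offset.

```bash
python3 - <<'E'
from h import *
p=dict(np.load('w5.npz')); C=camtool(p,p['pos'],p['rot'])
for b,_ in studs(p):
    print(b,(raytool(p,C,*b[0],p['pos'][2]-.102)*1000).round(2))
# platform edges and plate edges: platform top z .09
g=cv2.cvtColor(p['color'],cv2.COLOR_RGB2GRAY).astype(int)
for r in (25,60,110,140,145,120): print(r,[int(i) for i in np.where(np.abs(np.diff(g[r]))>25)[0] if 190<i<440])
zt=p['pos'][2]-.09
for r,l,rr in ((20,None,None),(60,None,None),(110,None,None),(140,None,None)):
    e=[int(i) for i in np.where(np.abs(np.diff(g[r]))>25)[0] if 190<i<440]
    print(r,(raytool(p,C,e[0]+1,r,zt)*1000).round(1),(raytool(p,C,e[-1]+1,r,zt)*1000).round(1))
E
```

```text
([311.2, 116.8], [298, 103, 28, 29, 618]) [69.65 -1.75 74.26]
([601.1, 310.7], [560, 280, 80, 61, 194]) [-58.89 196.3   74.26]
25 [204, 205, 416, 417]
60 [207, 208, 219, 220, 404, 405, 413, 414]
110 [212, 213, 224, 291, 292, 298, 332, 333, 400, 401, 410]
140 [215, 226, 227, 299, 300, 324, 325, 397, 398, 399, 406, 407]
145 [215, 216, 226, 227, 320, 397, 398, 406, 407]
120 [213, 214, 224, 225, 291, 292, 324, 332, 333, 399, 400, 408, 409]
20 [120.4 -60.1  86.3] [120.4  56.9  86.3]
60 [100.2 -60.5  86.3] [100.1  57.2  86.3]
110 [ 72.8 -60.2  86.3] [72.8 57.5 86.3]
140 [ 55.1 -60.   86.3] [55.1 57.3 86.3]
```

Scaled: 23 mm / 750 = 0.0307, 20 mm / 750 = 0.0267.

Request:
{"fn": "send_rows", "kwargs": {
  "rows": "0 0 0 0.0011 -0.0009 0.008 -1;0 0 0 0.0011 -0.0009 0.0187 -1;0 0 0 0.0011 -0.0009 0.0267 -1;0 0 0 0.0011 -0.0009 0.0307 -1;0 0 0 0.0011 -0.0009 0.0307 -1;0 0 0 0.0011 -0.0009 0.0307 -1;0 0 0 0.0011 -0.0009 0.0307 -1;0 0 0 0.0011 -0.0009 0.0307 -1"
}}

```text
time: 12.48
eef_pos: [0.4752, 0.2468, 0.1526]
tcp_rot: [-0.175, 0.985, 0.0, 0.0]
contact_force: [-0.7, -0.4, -4.0]
opening: 0.158
finger_force: 59.1
```

```bash
cat > m.py <<'E'
from h import *
import sys
s=ctrl.get_state(); print(s['time'],s['eef_pos'],s['tcp_rot'],s['contact_force'],s['opening'])
p=cam('wrist'); save(p,sys.argv[1]); C=camtool(p,s['eef_pos'],s['tcp_rot'])
for b in blobs(p,(15,80,90),(30,255,225)):
    if b[1][0]<500: print(b)
    if 250<b[0][0]<370: 
        x,y,w,h,_=b[1]; print((raytool(p,C,x+w/2-.5,y+h/2-.5,s['eef_pos'][2]-.102)*1000).round(2))
g=cv2.cvtColor(p['color'],cv2.COLOR_RGB2GRAY).astype(int)
for r in (60,110):
    e=[int(i) for i in np.where(np.abs(np.diff(g[r]))>25)[0] if 190<i<440]; print(r,e)
print([(r,int(g[r,312])) for r in range(95,150,2)])
E
python3 m.py w6
```

```text
12.475 [0.47524228 0.24683676 0.1525706 ] [-1.75212263e-01  9.84530655e-01  1.73549800e-05  2.25633286e-04] [-0.65081624 -0.41427718 -4.04031785] 0.1576997838164506
([312.4, 122.8], [297, 107, 32, 33, 787])
[68.24 -0.96 50.57]
60 [195, 196, 219, 220, 404, 405, 428]
110 [201, 224, 291, 292, 303, 321, 332, 333, 400, 401, 423]
[(95, 104), (97, 104), (99, 105), (101, 105), (103, 104), (105, 104), (107, 134), (109, 153), (111, 153), (113, 152), (115, 151), (117, 152), (119, 154), (121, 154), (123, 151), (125, 151), (127, 151), (129, 152), (131, 150), (133, 153), (135, 153), (137, 150), (139, 118), (141, 105), (143, 104), (145, 211), (147, 238), (149, 237)]
```

Scaled: 11 mm / 750 = 0.0147, 8 mm / 750 = 0.0107.

Request:
{"fn": "send_rows", "kwargs": {
  "rows": "0 0 0 -0.0003 -0.0003 0.0027 -1;0 0 0 -0.0003 -0.0003 0.0067 -1;0 0 0 -0.0003 -0.0003 0.0107 -1;0 0 0 -0.0003 -0.0003 0.0147 -1;0 0 0 -0.0003 -0.0003 0.0147 -1;0 0 0 -0.0003 -0.0003 0.0147 -1"
}}

```text
time: 13.28
eef_pos: [0.4754, 0.2467, 0.1413]
tcp_rot: [-0.175, 0.985, -0.0, 0.0]
contact_force: [-0.3, -0.4, -3.2]
opening: 0.153
finger_force: 59.1
```

```bash
python3 m.py w7
```

```text
13.275 [0.47542266 0.24667983 0.14134179] [-1.75169687e-01  9.84538257e-01 -7.46725064e-06  2.88326489e-05] [-0.34343461 -0.41079083 -3.17238928] 0.15343218371956446
([312.8, 124.7], [296, 108, 34, 34, 897])
[68.49 -0.92 39.34]
60 [219, 220, 404, 405, 436]
110 [194, 195, 224, 291, 292, 321, 332, 333, 400, 401, 430, 431]
[(95, 104), (97, 104), (99, 105), (101, 104), (103, 105), (105, 105), (107, 90), (109, 154), (111, 153), (113, 154), (115, 153), (117, 152), (119, 153), (121, 154), (123, 154), (125, 151), (127, 151), (129, 151), (131, 153), (133, 151), (135, 152), (137, 153), (139, 152), (141, 152), (143, 103), (145, 211), (147, 239), (149, 238)]
```

Scaled: 7.5 mm / 750 = 0.01, 7 mm / 750 = 0.0093.

Request:
{"fn": "send_rows", "kwargs": {
  "rows": "0 0 0 0 -0.0003 0.0027 -1;0 0 0 0 -0.0003 0.0053 -1;0 0 0 0 -0.0003 0.008 -1;0 0 0 0 -0.0003 0.0093 -1;0 0 0 0 -0.0003 0.01 -1;0 0 0 0 -0.0003 0.01 -1;0 0 0 0 -0.0003 0.01 -1"
}}

```text
time: 14.2
eef_pos: [0.4757, 0.2465, 0.134]
tcp_rot: [-0.175, 0.985, 0.0, 0.0]
contact_force: [0.7, 0.4, -2.1]
opening: 0.159
finger_force: 59.2
```

Scaled: 1.2 mm / 750 = 0.0016, 0.7 mm / 750 = 0.0009.

Request:
{"fn": "send_rows", "kwargs": {
  "rows": "0 0 0 0 0 0.0009 -1;0 0 0 0 0 0.0016 -1;0 0 0 0 0 0.0016 -1;0 0 0 0 0 0.0016 -1"
}}

```text
time: 14.7
eef_pos: [0.4757, 0.2465, 0.1333]
tcp_rot: [-0.175, 0.985, -0.0, 0.0]
contact_force: [-2.2, -1.8, 5.2]
opening: 0.153
finger_force: 60.1
```

Scaled: -10 mm / 750 = -0.0133, -9 mm / 750 = -0.012.

Request:
{"fn": "send_rows", "kwargs": {
  "rows": "0 0 0 -0.0027 0 -0.0004 -1;0 0 0 -0.0053 0 -0.0005 -1;0 0 0 -0.008 0 -0.0005 -1;0 0 0 -0.0107 0 -0.0005 -1;0 0 0 -0.012 0 -0.0005 -1;0 0 0 -0.0133 0 -0.0005 -1"
}}

```text
time: 15.45
eef_pos: [0.4852, 0.25, 0.1333]
tcp_rot: [-0.175, 0.985, 0.0, 0.0]
contact_force: [-1.5, -0.9, 4.8]
opening: 0.157
finger_force: 60.4
```

```bash
python3 m.py w8
```

```text
15.45 [0.48518841 0.2500334  0.13332621] [-1.75174884e-01  9.84537301e-01  3.38484652e-05  2.49424261e-04] [-1.4926186  -0.91957535  4.78087114] 0.15692212563752744
([313.3, 126.0], [296, 108, 36, 37, 993])
[68.57 -0.46 31.33]
60 [219, 220, 404, 405]
110 [223, 224, 291, 292, 332, 333, 400, 401, 436, 437]
[(95, 103), (97, 103), (99, 104), (101, 103), (103, 104), (105, 104), (107, 104), (109, 152), (111, 152), (113, 155), (115, 153), (117, 151), (119, 152), (121, 154), (123, 155), (125, 154), (127, 151), (129, 150), (131, 152), (133, 151), (135, 151), (137, 152), (139, 153), (141, 152), (143, 149), (145, 241), (147, 238), (149, 237)]
```

View pics/w8.png

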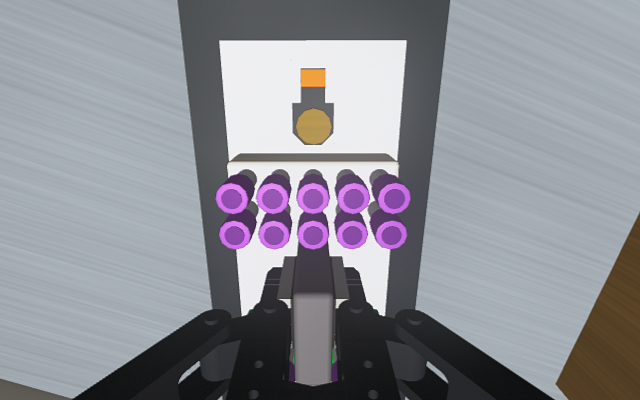

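The head sits in the entry at (313,126), and the platform is rolling along with the carrier. I continue pushing.

Scaled: -20 mm / 750 = -0.0267, -18 mm / 750 = -0.024.

Request:
{"fn": "send_rows", "kwargs": {
  "rows": "0 0 0 -0.004 0 0 -1;0 0 0 -0.008 0 0 -1;0 0 0 -0.012 0 0 -1;0 0 0 -0.016 0 0 -1;0 0 0 -0.02 0 0 -1;0 0 0 -0.024 0 0 -1;0 0 0 -0.0267 0 0 -1;0 0 0 -0.0267 0 0 -1"
}}

```text
time: 16.5
eef_pos: [0.5034, 0.257, 0.1333]
tcp_rot: [-0.175, 0.985, 0.0, -0.0]
contact_force: [-3.8, -1.3, 6.2]
opening: 0.155
finger_force: 60.7
```

```bash
python3 m.py w9|head -4
```

```text
16.5 [0.50338275 0.25695142 0.13334129] [-1.75222640e-01  9.84528726e-01  6.83976113e-05 -4.57368537e-04] [-3.83257129 -1.28793491  6.21335706] 0.1552642857366254
([312.9, 100.7], [295, 82, 36, 38, 1045])
[79.4  -0.9  31.34]
60 [219, 220, 404, 405]
```

Request:
{"fn": "send_rows", "kwargs": {
  "rows": "0 0 0 -0.0027 0 0 -1;0 0 0 -0.0053 0 0 -1;0 0 0 -0.008 0 0 -1;0 0 0 -0.0093 0 0 -1;0 0 0 -0.0093 0 0 -1;0 0 0 -0.0093 0 0 -1"
}}

```text
time: 17.3
eef_pos: [0.5091, 0.2591, 0.1333]
tcp_rot: [-0.175, 0.985, -0.0, -0.002]
contact_force: [-6.8, -3.9, 9.0]
opening: 0.155
finger_force: 61.1
```

```bash
python3 m.py w10|head -4
```

```text
17.3 [0.50906158 0.25905902 0.13327272] [-1.75225212e-01  9.84526627e-01 -1.85321743e-04 -1.84687206e-03] [-6.83010285 -3.90657451  9.02190977] 0.15502878843584064
([312.8, 86.0], [295, 67, 36, 39, 1075])
[85.32 -0.88 31.27]
60 [220, 404, 405]
```

Scaled: -3.5 mm / 750 = -0.0047, -3 mm / 750 = -0.004.

Request:
{"fn": "send_rows", "kwargs": {
  "rows": "0 0 0 -0.0013 0 -0.0003 -1;0 0 0 -0.0027 0 -0.0003 -1;0 0 0 -0.004 0 -0.0003 -1;0 0 0 -0.0047 0 -0.0003 -1;0 0 0 -0.0047 0 -0.0003 -1;0 0 0 -0.0047 0 -0.0003 -1"
}}

```text
time: 18.1
eef_pos: [0.5119, 0.2601, 0.1332]
tcp_rot: [-0.175, 0.985, -0.0, -0.002]
contact_force: [-8.2, -3.4, 8.5]
opening: 0.155
finger_force: 60.8
```

```bash
python3 m.py w11|head -4
```

```text
18.1 [0.51190232 0.2601405  0.13321524] [-1.75242819e-01  9.84522214e-01 -2.89584887e-04 -2.42506202e-03] [-8.21506525 -3.44404649  8.49071992] 0.1547053572095411
([312.8, 78.5], [295, 59, 37, 40, 1096])
[88.31 -0.68 31.22]
60 [220, 305, 307, 318, 319, 404, 405]
```

Scaled: -1.4 mm / 750 = -0.0019, -0.7 mm / 750 = -0.0009.

Request:
{"fn": "send_rows", "kwargs": {
  "rows": "0 0 0 -0.0009 0 0 -1;0 0 0 -0.0019 0 0 -1;0 0 0 -0.0019 0 0 -1;0 0 0 -0.0019 0 0 -1"
}}

```text
time: 18.65
eef_pos: [0.5127, 0.2605, 0.1332]
tcp_rot: [-0.175, 0.985, -0.0, -0.003]
contact_force: [-10.1, -4.8, 10.1]
opening: 0.156
finger_force: 61.0
```

```bash
python3 m.py w12|head -4
```

```text
18.65 [0.51269666 0.26046422 0.13318704] [-1.75294700e-01  9.84510571e-01 -4.62998139e-04 -3.23869325e-03] [-10.05281641  -4.77135233  10.10392062] 0.1561786717273433
([312.8, 76.6], [295, 57, 37, 40, 1098])
[89.12 -0.7  31.19]
60 [220, 301, 302, 323, 403, 404, 405]
```

View pics/w12.png

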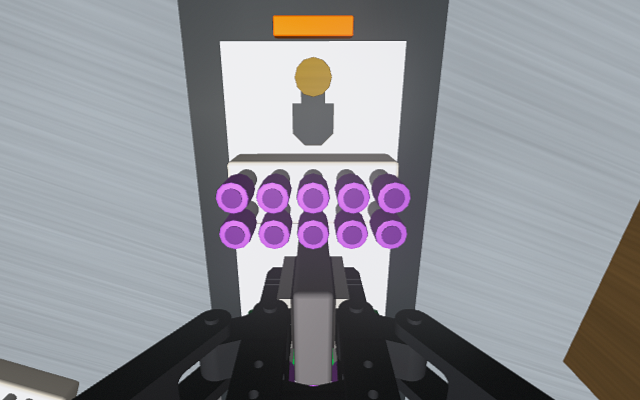

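The latch now shows fully behind the plate's rear edge at (313,26), and the stud head is at the slot's end (313,77). I'll ease off the push, check that it holds, then open.

Scaled: 3.5 mm / 750 = 0.0047, 2.5 mm / 750 = 0.0033.

Request:
{"fn": "send_rows", "kwargs": {
  "rows": "0 0 0 0.0013 0 -0.0004 -1;0 0 0 0.0033 0 -0.0008 -1;0 0 0 0.0047 0 -0.0011 -1;0 0 0 0.0047 0 -0.0011 -1"
}}

```text
time: 19.2
eef_pos: [0.5112, 0.2598, 0.1335]
tcp_rot: [-0.175, 0.985, 0.0, -0.0]
contact_force: [-2.1, 0.7, -0.3]
opening: 0.161
finger_force: 59.7
```

```bash
python3 m.py w13|head -4; python3 - <<'E'
from h import *
p=cam('wrist'); s=ctrl.get_state(); C=camtool(p,s['eef_pos'],s['tcp_rot'])
h=cv2.cvtColor(p['color'],cv2.COLOR_RGB2HSV); m=cv2.inRange(h[:60],(8,120,120),(22,255,255)); 
n,l,st,c=cv2.connectedComponentsWithStats(m); print(st[1:])
for x,y,w,hh,a in st[1:]:
  if a>200:
    for z in (.091,.096): print(z,[(raytool(p,C,u,v,s['eef_pos'][2]-z)*1000).round(1).tolist() for u,v in ((x-.5,y-.5),(x+w-.5,y+hh-.5))])
E
```

```text
19.2 [0.51121859 0.25977829 0.13345386] [-1.75187759e-01  9.84534971e-01  1.07783351e-04 -3.57797144e-04] [-2.10024126  0.6608368  -0.31311946] 0.160610500492524
([313.0, 80.1], [295, 61, 37, 39, 1087])
[87.74 -0.68 31.45]
60 [219, 220, 311, 314, 404, 405]
[[ 273   19   81   22 1720]]
0.091 [[113.1, -18.2, 42.5], [104.4, 17.2, 42.5]]
0.096 [[112.2, -17.7, 37.5], [103.8, 16.6, 37.5]]
```

The latch measures 34 mm wide at its raised height, so it is up and holding. Releasing.

Request:
{"fn": "send_rows", "kwargs": {
  "rows": "0 0 0 0 0 0 -0.6;0 0 0 0 0 0 -0.3;0 0 0 0 0 0 0.2;0 0 0 0 0 0 0.6;0 0 0 0 0 0 1;0 0 0 0 0 0 1;0 0 0 0 0 0 1"
}}

```text
time: 20.18
eef_pos: [0.5115, 0.2597, 0.134]
tcp_rot: [-0.175, 0.985, -0.0, -0.0]
contact_force: [-0.4, 0.9, -0.2]
opening: 0.999
finger_force: 0.0
```

Scaled: -130 mm / 750 = -0.1733, -110 mm / 750 = -0.1467.

Request:
{"fn": "send_rows", "kwargs": {
  "rows": "0 0 0 0 0 -0.0107 1;0 0 0 0 0 -0.0333 1;0 0 0 0 0 -0.0667 1;0 0 0 0 0 -0.1067 1;0 0 0 0 0 -0.1467 1;0 0 0 0 0 -0.1733 1;0 0 0 0 0 -0.1733 1;0 0 0 0 0 -0.1733 1"
}}

```text
time: 21.18
eef_pos: [0.5109, 0.2595, 0.2629]
tcp_rot: [-0.175, 0.985, -0.0, -0.001]
contact_force: [-0.1, -0.4, -1.0]
opening: 0.998
finger_force: 0.0
```

```bash
python3 - <<'E'
from h import *
p=cam('wrist'); save(p,'w14'); s=ctrl.get_state(); print(s['time'],s['eef_pos'],s['contact_force'])
E
```

```text
21.225 [0.51074896 0.25946967 0.2623525 ] [ 0.2733588  -0.05480152 -1.38327822]
```

View pics/w14.png

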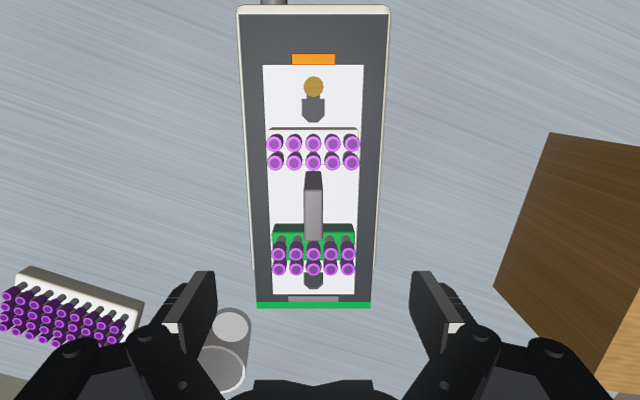

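The carrier sits with its rear edge (row 65) against the raised latch (313,59). The stud is at the slot's end (313,86), the buffer is pressed at (313,298), and the gripper is clear.

```bash
python3 -c "
from plant import ctrl
print(ctrl.sign_off())"
```

```text
the job is handed in; nothing more can be done
None
```

The carrier is mounted on the mixer, pushed home with the latch up behind it, and released with the gripper clear; I handed the job in at about 21 s, and the wrist readings at the end of each move stayed under 16 N.

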